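Swing the bench magnifier over the damaged patch

TASK

Pushing its arm sideways with a fingertip, gently and without gripping anything, swing the bench magnifier until its lens is centred over the round pale patch on the one book (not the long patch on the other). Then press the lamp switch on top of the magnifier's post all the way down and let it go. Leave the stand, both books and everything else on the table where they are.

Things in the scene. Friction and masses are not known exactly. Their poses are not given: they have to be found in the camera images.
- stand: bench magnifier's stand, loose on a 3 mm thick green cutting mat, 2.5 kg with its foot: round grey foot 140 mm in diameter and 27 mm high, steel post 22 mm in diameter; the origin is the centre of the foot's underside, 3 mm above the table, z up. The switch housing on the post is the highest part
- lens_arm: swinging part, turning level about the post's upright axis: aluminium bar 10 mm wide, 14 mm high, from the post to 158 mm out, where it carries the lens frame. Origin on the pivot axis at the bar's mid-height, 143 mm above the table; its own -x axis points along the bar to the lens. It stays where it is left (no spring; about 1 N at 125 mm from the axis moves it). It starts between the books
- lens_center (a point): centre of the clear lens, 210 mm from the pivot axis at the bar's mid-height, in a black round frame of 120 mm outer diameter, 12 mm thick. The arm swings 1.7 rad to either side of the stand's -x axis; each book's patch lies 0.9 to 1.4 rad from that axis, one on either side
- book_a_patch (a point): centre of the ROUND pale patch, 40 mm in diameter, in the middle of the top of a dark leather book 150 x 195 x 30 mm (0.65 kg, loose on the mat); this point lies on the book's top, 33 mm above the table, within 10 mm of the circle that the lens centre travels. Whether this book lies left or right of the stand varies
- book_b_patch (a point): centre of the LONG pale patch, 75 x 18 mm, on the top of the other book, of the same size, on the other side of the stand: not the target
- switch (a joint): lamp switch: 0 up, 0.006 m fully down; it springs back; about 4 N presses it fully
- switch_top (a point): centre of the top of the switch, a round black button 24 mm in diameter that faces up from a grey housing on top of the post, on the arm's pivot axis
- book_a: the book with the round patch; origin under the patch, on its underside
- book_b: the book with the long patch; origin under the patch, on its underside
- jar: bystander: glass jar with black lid, 48 mm wide, 55 mm high, on the mat between the books; origin at the centre of its underside
- weight: bystander: dark steel weight with a knob, 48 mm wide, 56 mm high, 0.45 kg, on the mat between the books; origin at the centre of its underside
- spatula: bystander: spatula, 170 mm long, lying beside one book; origin at mid-length
- brush: bystander: brush, 180 mm long, lying beside the other book; origin at mid-length
- eraser: bystander: white eraser block 45 x 22 x 14 mm near the stand, on its far side from the robot; origin at the centre of its underside
Not all that is in view belongs to the job. What is shaped like the book_a but orange is not meant.

How it is judged:
On the way, in this order (a step that is already met when the one before it is completed fails the run):
1. the lens is centred over the round patch and at rest (horizontal distance between lens_center and book_a_patch below 0.015 m and angular speed of lens_arm below 0.05 rad/s), for 0.2 s.
2. the lamp switch is pressed down while the lens stands over the round patch (horizontal distance between lens_center and book_a_patch below 0.015 m and value of joint switch above 0.0045 m), for 0.02 s.
At the end, for the whole second after the job is handed in: The lens centre stands within 15 mm (seen from above) of the centre of the round patch, at rest; the switch has been pressed (at least 4.5 of its 6 mm) after that and is up again; stand and books are within 15 mm and the bystanders within 20 mm of where they were (all of step 1 and value of joint switch below 0.002 m and angle between stand's own z axis and vertical below 0.03 rad and distance of each of stand, book_a, book_b from where it was at the start of the episode below 0.015 m and distance of each of jar, weight, spatula, brush, eraser from where it was at the start of the episode below 0.02 m); the robot touches nothing.
It fails at once if the magnifier's stand is dragged, lifted or tipped (15 mm, 0.1 rad) (distance of stand from where it was at the start of the episode above 0.015 m or angle between stand's own z axis and vertical above 0.1 rad).
It fails at once if a book is shoved or lifted (15 mm) (distance of any of book_a, book_b from where it was at the start of the episode above 0.015 m).
It fails at once if the magnifier's arm is gripped or pushed hard (over 20 N) (contact force between the fingers and lens_arm above 20 N).
It fails at once if a bystander is moved or lifted (20 mm) (distance of any of jar, weight, spatula, brush, eraser from where it was at the start of the episode above 0.02 m).
It also fails if it takes over 40 s, if anything falls off the work surface, if the arm or the gripper's body presses on something with over 40 N, if the wrist force passes 120 N, or if a joint passes its speed limit or range.

ROBOT

A 6-joint arm with a two-finger parallel gripper is mounted at the origin on the work surface. World frame = base frame: x ahead of the robot, y to its left, z up, the work surface at z = 0. Lengths are in m, angles in rad, forces in N, time in s.
With the tool pointing down it reaches from about 0.375 to 0.9 m from the base axis. Payload 3.1 kg.
Tool frame: the origin (TCP) lies on the front face of the gripper's body, between the roots of the fingers; the fingertips stand 73 mm ahead of it and the grasp point (between the pads) lies 54 mm ahead of it (manip.tips_ahead is the distance from the TCP to the fingertips, in m); z points along the fingers, y is the line along which they close (so a half turn about z gives the same grasp; the last joint's range is limited). The gripper opens to 85 mm and grips with 20 to 120 N. Pads are 22 mm wide; open, the fingers measure 114 mm over their backs; the gripper's body (76 mm by 85 mm) begins 54 mm behind the grasp point. The pads swing forward as they close: fully open they stand 13 mm farther back than shut.
Start: joints at [1.117, 0.527, 1.433, -0, 1.181, -0.178], TCP at [0.17, 0.602, 0.304] pointing down, gripper open.
Joint ranges: [-3.08, 3.08], [-0.75, 2.2], [0.22, 2.44], [-1.43, 4.57], [0, 2.65], [-2.85, 2.85]. Speed limits (rad/s): [2.79, 2.79, 3.14, 3.14, 3.14, 3.14].

INTERFACE

Orientations are given as a unit quaternion [x, y, z, w].
In Python, from station import sense, eyes, workorder, manip gives the robot as it stands.
- The arm moves only by the shell command python3 -m inch 'ROWS' [OPENING] [FORCE]. ROWS is JSON, a list of rows, each an object of numbers: "dx", "dy", "dz": the shift along the tool's x, y, z in cm; "wx", "wy", "wz": the turn, a rotation vector about the tool's x, y, z in degrees. In form: [{"dx": .., "dy": .., "dz": .., "wx": .., "wy": .., "wz": ..}, ...]. A call has 1 to 10 rows; each row shifts and turns the commanded pose from where the row before left it, along the tool's axes as they then stand; what a row does not reach is not made up. A row lasts 1/8 s, in which the tool goes at most 62.5 mm and 10.7 degrees, less where a joint would pass 70% of its speed; a pose out of reach is approached as far as the arm can. A call with a gripper value outside its range is refused whole. OPENING is the opening, from 0 (shut) to 1 (fully open), set as the call begins (- or left out, the last holds). The fingers move at their own pace and stop on an object; FORCE is the grip in N (left out, the last holds). Time passes only in rows, so rows that do not move let the fingers close. It gives the time, the measured TCP pose, the force, the opening and the grip force at its end, in the units of the state.
- sense(): the state, without advancing time (a new reading comes with each control period).
- eyes.snapshot(name): name is "scene" or "top"; returns the picture (420x560x3 uint8, red, green, blue); there is no depth.
- eyes.camera_params(name): a dict with "fx", "fy", "cx", "cy" (pixels), "rvec" (rotation vector, rad) and "tvec" (3), from world to camera coordinates, as OpenCV has them. Camera axes: x right, y down, z forward; pixel columns grow to the right and rows downward; lengths in m; the calibration is good to about 2 mm. A picture is of the moment at which its call begins. camera_params takes no time and is no camera call.
- workorder.sign_off(): hands the job in; it is judged then, once.
The state is a dict: "t": time; "q": joint angles; "qd": joint speeds; "tau": joint torques, N m; "tcp_pos": TCP position; "tool_rot": TCP orientation; "force": force on the tool from outside, world axes, zero at the start; "ft_torque": the same for the moment, N m; "finger_gap": opening from 0.0 (shut) to 1.0 (fully open); "gripper_force": force on a finger pad.
Only numpy, scipy, OpenCV 4.12 (cv2) and the standard library are available. Lean on these libraries where they do the work, as an engineer would, in place of code of your own. Each camera call takes 0.05 s, during which the arm holds its last target. There are 200 camera calls.

## Working session

There is one attempt and no reset: what is moved stays moved. The work goes in short steps, Python scripts to look and compute and a shell command to move; the robot and the scene stay as the last step left them, time stands still between calls to the robot, and variables do not carry over. Pictures are saved under pics/ and viewed, at most 10 in all, crops included, and the job is handed in when it is done.

```bash
mkdir -p pics; ls
cat > h.py <<'E'
import numpy as np, cv2
from station import sense, eyes, workorder, manip
def cam(n):
    p=eyes.camera_params(n); K=np.array([[p['fx'],0,p['cx']],[0,p['fy'],p['cy']],[0,0,1.]])
    R=cv2.Rodrigues(np.array(p['rvec'],float))[0]; t=np.array(p['tvec'],float).ravel(); return K,R,t
def ray(n,u,v,z):
    K,R,t=cam(n); d=R.T@np.linalg.inv(K)@[u,v,1]; c=-R.T@t
    return c+d*(z-c[2])/d[2]
def proj(n,P):
    K,R,t=cam(n); q=K@(R@np.array(P,float)+t); return q[:2]/q[2]
E
python3 - <<'E'
from h import *
for n in("scene","top"):
    im=eyes.snapshot(n); cv2.imwrite(f"pics/{n}0.png",im[:,:,::-1])
    K,R,t=cam(n); print(n,-R.T@t,K[0,0])
s=sense();print(s['t'],s['tcp_pos'],s['tool_rot'],s['finger_gap'],manip.tips_ahead)
E
```

```text
pics
scene [1.11804504 0.05134511 1.11728742] 473.1231517399705
top [0.351984   0.03281734 1.51175192] 447.418979449423
0.1 [0.16934832 0.6010944  0.3030294 ] [ 1.36976236e-01  9.90573839e-01 -9.39202906e-04 -3.12787925e-04] 0.99962952349673 0.0726
```

View pics/top0.png

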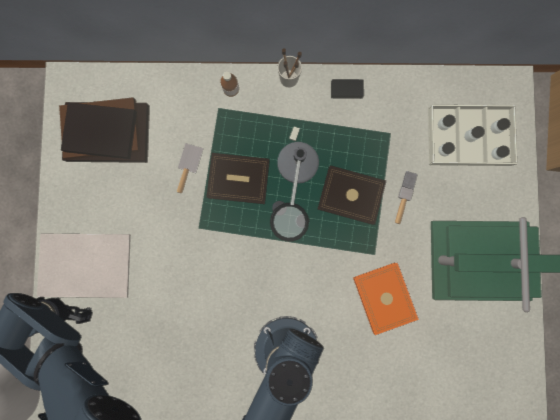

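View pics/scene0.png

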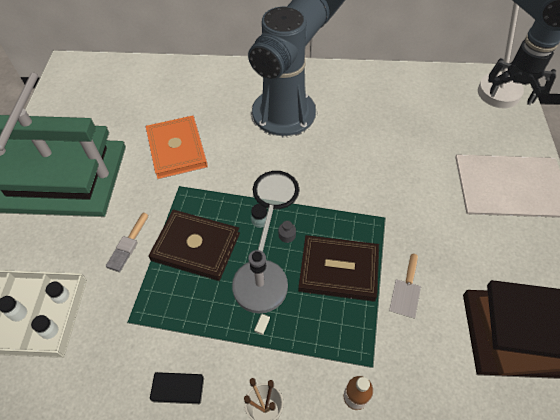

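Top view: the candidates are a round patch on the dark book at (352,195), the orange book's round patch at (387,299, not meant), and the long patch at (238,179, not the target). I choose (352,195), which is on the robot's right (-y). In the top view the lens is at (290,221), the switch about (300,154) and the foot about (298,162). The scene view shows the jar at (260,215) and the weight at (287,231) under the arm.

Run:
```python
from h import *
top=eyes.snapshot("top"); sc=eyes.snapshot("scene")
def patch(im,n,u,v,z,r=14):
    hsv=cv2.cvtColor(im,cv2.COLOR_RGB2HSV); m=cv2.inRange(hsv,(12,40,120),(40,255,255))
    w=np.zeros_like(m); cv2.circle(w,(u,v),r,255,-1); m&=w
    M=cv2.moments(m,True); c=(M['m10']/M['m00'],M['m01']/M['m00']); return c,M['m00'],ray(n,*c,z)
print("round",patch(top,"top",352,195,.033),patch(sc,"scene",194,241,.033))
print("long",patch(top,"top",238,179,.033,18),patch(sc,"scene",340,265,.033,22))
a=cv2.resize(top[100:260,190:400],None,fx=3.8,fy=3.7,interpolation=cv2.INTER_CUBIC)
cv2.imwrite("pics/topc.png",a[:,:,::-1])
b=cv2.resize(sc[160:320,150:360],None,fx=3.8,fy=3.7,interpolation=cv2.INTER_CUBIC)
cv2.imwrite("pics/scc.png",b[:,:,::-1])
```

```text
round ((351.716814159292, 194.4513274336283), 113.0, array([ 0.5125332 , -0.21172402,  0.033     ])) ((194.04268292682926, 240.5670731707317), 164.0, array([ 0.51202858, -0.21264442,  0.033     ]))
long ((237.60344827586206, 177.82758620689654), 116.0, array([0.564346  , 0.16840084, 0.033     ])) ((339.40526315789475, 264.0210526315789), 190.0, array([0.56413019, 0.16819979, 0.033     ]))
```

View pics/topc.png

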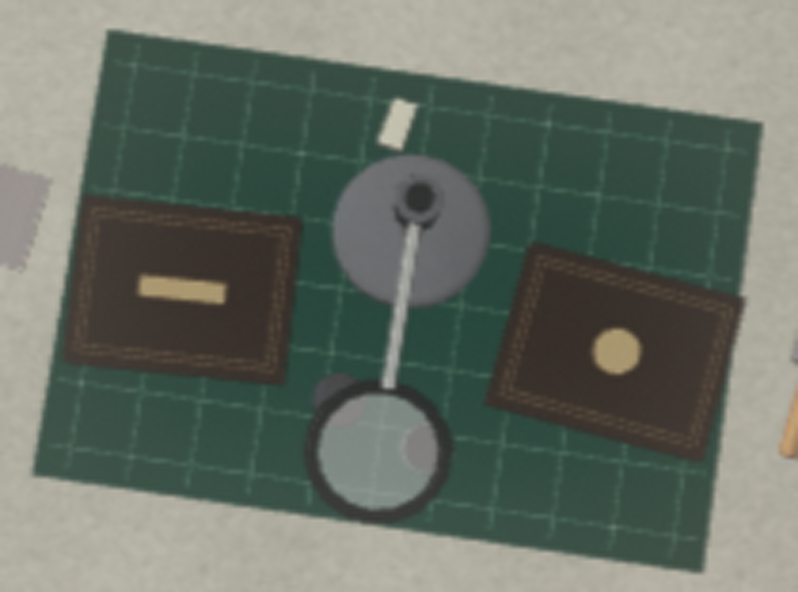

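View pics/scc.png

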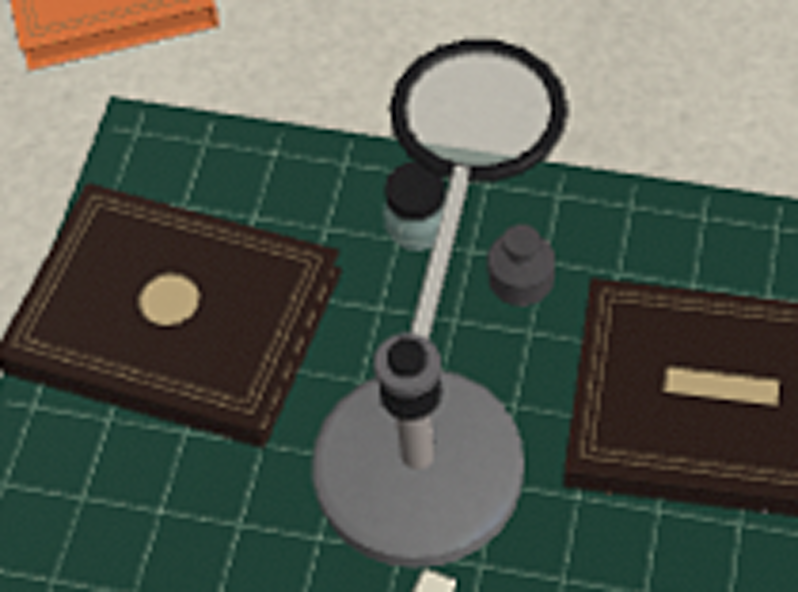

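The close crop confirms the round patch on the dark leather book. In the top view the button is at (300.3,153.2), the lens at (289.5,221.9) and the foot at (298.2,162.2). In the scene view the button is at (257.1,256.2) and the lens at (276,189.2).

```bash
cat >> h.py <<'E'
def tri(a,b):
    P=[];
    for n in("top","scene"):
        K,R,t=cam(n); P.append(K@np.c_[R,t])
    X=cv2.triangulatePoints(P[0],P[1],np.array(a,float),np.array(b,float)).ravel(); return X[:3]/X[3]
E
python3 - <<'E'
from h import *
B=tri((300.26,153.2),(257.1,256.2)); L=tri((289.5,221.9),(276.05,189.2)); print("btn",B,"lens",L)
F=ray("top",298.2,162.2,.03); print("foot",F, ray("top",289.5,221.9,.143), ray("scene",276.05,189.2,.143))
P=np.array([.5123,-.2122])
for C in(B,F):
  v=L[:2]-C[:2]; w=P-C[:2]; print(np.hypot(*v),np.hypot(*w),np.arctan2(v[1],v[0]),np.arctan2(w[1],w[0]))
print("eraser etc: jar",ray("scene",150+417/3.8,160+190/3.7,.058),"weight",ray("scene",150+520/3.8,160+240/3.7,.059))
E
```

```text
btn [ 0.62220685 -0.032389    0.1692685 ] lens [ 0.41420538 -0.00161     0.14122262]
foot [ 0.61966408 -0.03343266  0.03      ] [ 0.41417501 -0.00295659  0.143     ] [ 4.15467303e-01 -2.68757014e-04  1.43000000e-01]
0.2102663955231537 0.21074038525619487 2.9946838053673948 -2.119436242709282
0.2079085344432644 0.20853011623644632 2.9879277852764723 -2.1116421656499735
eraser etc: jar [ 0.42901673 -0.04444007  0.058     ] weight [0.46878138 0.02974561 0.059     ]
```

```bash
cat >> h.py <<'E'
from scipy.spatial.transform import Rotation as Ro
C=np.array([.6215,-.0327])
def plan(goal):
    s=sense(); R=Ro.from_quat(s['tool_rot']).as_matrix(); p=np.array(s['tcp_pos'])
    print("t",round(s['t'],2),"tcp",p.round(4),"xang",np.degrees(np.arctan2(R[1,0],R[0,0])).round(2),"force",np.round(s['force'],2))
    print("tool shift cm",(R.T@(np.array(goal)-p)*100).round(2))
def polar(phi,r,s,z):
    u=np.array([np.cos(phi),np.sin(phi)]); t=np.array([-u[1],u[0]]); return [*(C+r*u+s*t),z]
E
python3 - <<'E'
from h import *
g=polar(2.993,.125,-.045,.303); print(g); plan(g); print("want xang",np.degrees(2.993)-90)
E
```

```text
[np.float64(0.5045395386314201), np.float64(0.03030992363468564), 0.303]
t 0.2 tcp [0.1694 0.6012 0.3033] xang 164.26 force [ 0.19  0.21 -1.13]
tool shift cm [-47.75 -45.86   0.08]
want xang 81.48626808265539
```

```bash
python3 -m inch '[{"dx":-3,"dy":-2.86},{"dx":-5,"dy":-4.8},{"dx":-5,"dy":-4.8},{"dx":-5,"dy":-4.8},{"dx":-5,"dy":-4.8},{"dx":-5,"dy":-4.8},{"dx":-5,"dy":-4.8},{"dx":-5,"dy":-4.8},{"dx":-5,"dy":-4.8},{"dx":-4.75,"dy":-4.6}]' 0
python3 -m inch '[{"wz":9.2},{"wz":9.2},{"wz":9.2},{"wz":9.2},{"wz":9.2},{"wz":9.2},{"wz":9.2},{"wz":9.2},{"wz":9.2},{}]'
python3 - <<'E'
from h import *
plan(polar(2.993,.125,-.045,.191))
E
```

```text
t 0.2 tcp [0.1694 0.6012 0.3033] xang 164.26 force [ 0.19  0.21 -1.13]
tool shift cm [-47.75 -45.84  11.28]invalid input at $[0]: expected keys dx, dy, dz, wx, wy, wz
invalid input at $[0]: expected keys dx, dy, dz, wx, wy, wz
```

All keys are required in each row.

```bash
python3 -m inch '[{"dx":-3,"dy":-2.86,"dz":0,"wx":0,"wy":0,"wz":0},{"dx":-5,"dy":-4.8,"dz":0,"wx":0,"wy":0,"wz":0},{"dx":-5,"dy":-4.8,"dz":0,"wx":0,"wy":0,"wz":0},{"dx":-5,"dy":-4.8,"dz":0,"wx":0,"wy":0,"wz":0},{"dx":-5,"dy":-4.8,"dz":0,"wx":0,"wy":0,"wz":0},{"dx":-5,"dy":-4.8,"dz":0,"wx":0,"wy":0,"wz":0},{"dx":-5,"dy":-4.8,"dz":0,"wx":0,"wy":0,"wz":0},{"dx":-5,"dy":-4.8,"dz":0,"wx":0,"wy":0,"wz":0},{"dx":-5,"dy":-4.8,"dz":0,"wx":0,"wy":0,"wz":0},{"dx":-4.75,"dy":-4.6,"dz":0,"wx":0,"wy":0,"wz":0}]' 0
python3 -m inch '[{"dx":0,"dy":0,"dz":0,"wx":0,"wy":0,"wz":9.2},{"dx":0,"dy":0,"dz":0,"wx":0,"wy":0,"wz":9.2},{"dx":0,"dy":0,"dz":0,"wx":0,"wy":0,"wz":9.2},{"dx":0,"dy":0,"dz":0,"wx":0,"wy":0,"wz":9.2},{"dx":0,"dy":0,"dz":0,"wx":0,"wy":0,"wz":9.2},{"dx":0,"dy":0,"dz":0,"wx":0,"wy":0,"wz":9.2},{"dx":0,"dy":0,"dz":0,"wx":0,"wy":0,"wz":9.2},{"dx":0,"dy":0,"dz":0,"wx":0,"wy":0,"wz":9.2},{"dx":0,"dy":0,"dz":0,"wx":0,"wy":0,"wz":9.2},{"dx":0,"dy":0,"dz":0,"wx":0,"wy":0,"wz":0}]'
python3 - <<'E'
from h import *
plan(polar(2.993,.125,-.045,.191))
E
```

```text
t: 1.45
tcp_pos: [0.4761, 0.0787, 0.304]
tool_rot: [0.137, 0.991, 0.0, 0.0]
force: [0.5, 1.3, -0.1]
finger_gap: -0.0
gripper_force: 0.0
t: 2.7
tcp_pos: [0.4752, 0.0807, 0.3038]
tool_rot: [0.757, 0.653, -0.0, -0.0]
force: [-0.7, 1.1, -0.3]
finger_gap: -0.001
gripper_force: 0.0
t 2.7 tcp [0.4752 0.0807 0.3038] xang 81.56 force [-0.66  1.13 -0.25]
tool shift cm [-4.55  3.65 11.28]
```

```bash
python3 -m inch '[{"dx":-2.3,"dy":1.8,"dz":0,"wx":0,"wy":0,"wz":0},{"dx":-2.25,"dy":1.85,"dz":1,"wx":0,"wy":0,"wz":0},{"dx":0,"dy":0,"dz":2.5,"wx":0,"wy":0,"wz":0},{"dx":0,"dy":0,"dz":2.5,"wx":0,"wy":0,"wz":0},{"dx":0,"dy":0,"dz":2.5,"wx":0,"wy":0,"wz":0},{"dx":0,"dy":0,"dz":2,"wx":0,"wy":0,"wz":0},{"dx":0,"dy":0,"dz":0.8,"wx":0,"wy":0,"wz":0},{"dx":0,"dy":0,"dz":0,"wx":0,"wy":0,"wz":0},{"dx":0,"dy":0,"dz":0,"wx":0,"wy":0,"wz":0}]'
python3 - <<'E'
from h import *
plan(polar(2.993,.125,-.018,.191))
im=eyes.snapshot("scene"); cv2.imwrite("pics/s1.png",cv2.resize(im[100:320,120:400],None,fx=2.7,fy=2.7)[:,:,::-1])
E
```

```text
t: 3.82
tcp_pos: [0.5051, 0.0302, 0.1916]
tool_rot: [0.758, 0.653, 0.0, 0.001]
force: [0.2, 0.2, 0.1]
finger_gap: 0.004
gripper_force: 0.0
t 3.83 tcp [0.5051 0.0302 0.1916] xang 81.49 force [0.19 0.2  0.14]
tool shift cm [-2.7  -0.06  0.06]
```

View pics/s1.png

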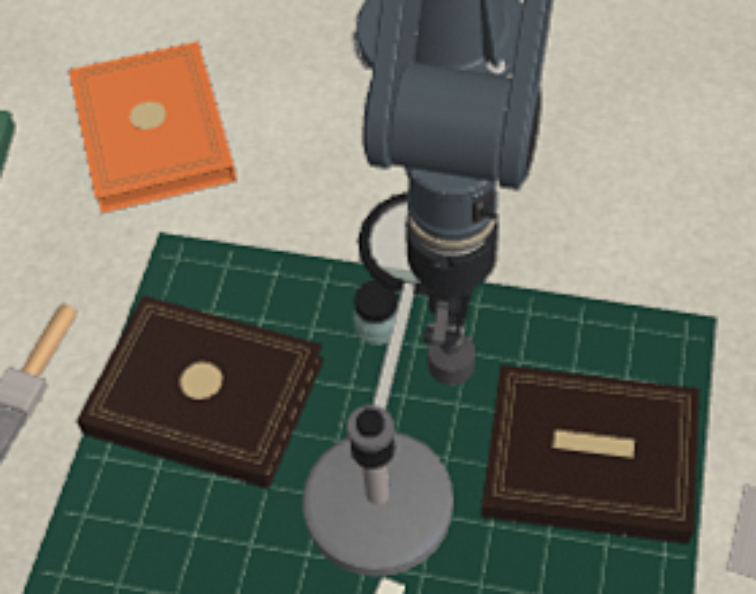

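The shut fingers are beside the bar at crop (440,340), clear of everything. Next I close up on the bar slowly, then push along an arc.

```bash
python3 -m inch '[{"dx":-0.3,"dy":0,"dz":0,"wx":0,"wy":0,"wz":0},{"dx":-0.4,"dy":0,"dz":0,"wx":0,"wy":0,"wz":0},{"dx":-0.4,"dy":0,"dz":0,"wx":0,"wy":0,"wz":0},{"dx":-0.4,"dy":0,"dz":0,"wx":0,"wy":0,"wz":0},{"dx":-0.4,"dy":0,"dz":0,"wx":0,"wy":0,"wz":0},{"dx":-0.3,"dy":0,"dz":0,"wx":0,"wy":0,"wz":0},{"dx":-0.3,"dy":0,"dz":0,"wx":0,"wy":0,"wz":0},{"dx":-0.3,"dy":0,"dz":0,"wx":0,"wy":0,"wz":0},{"dx":-0.1,"dy":0,"dz":0,"wx":0,"wy":0,"wz":0}]'
python3 -m inch '[{"dx":-0.2,"dy":-0.02,"dz":0,"wx":0,"wy":0,"wz":-1},{"dx":-0.3,"dy":-0.04,"dz":0,"wx":0,"wy":0,"wz":-1.4},{"dx":-0.437,"dy":-0.048,"dz":0,"wx":0,"wy":0,"wz":-2},{"dx":-0.437,"dy":-0.048,"dz":0,"wx":0,"wy":0,"wz":-2},{"dx":-0.437,"dy":-0.048,"dz":0,"wx":0,"wy":0,"wz":-2},{"dx":-0.437,"dy":-0.048,"dz":0,"wx":0,"wy":0,"wz":-2},{"dx":-0.437,"dy":-0.048,"dz":0,"wx":0,"wy":0,"wz":-2}]'
cat >> h.py <<'E'
def lens(P,tag=None):
    # lens frame: dark ring outer contour in both views is partly hidden; use tcp-based angle of fingers as well
    s=sense(); p=np.array(s['tcp_pos'][:2])-C
    print("finger r",np.hypot(*p).round(4),"ang",np.degrees(np.arctan2(p[1],p[0])%(2*np.pi)).round(2))
E
python3 - <<'E'
from h import *
lens(0); plan(polar(3.2,.125,-.016,.191))
im=eyes.snapshot("top"); cv2.imwrite("pics/t1.png",cv2.resize(im[100:260,190:400],None,fx=3.8,fy=3.7)[:,:,::-1])
E
```

```text
t: 5.0
tcp_pos: [0.5003, 0.0015, 0.1909]
tool_rot: [0.758, 0.652, 0.0, -0.0]
force: [0.0, 0.7, 0.6]
finger_gap: 0.002
gripper_force: 0.4
t: 5.88
tcp_pos: [0.4958, -0.0252, 0.1909]
tool_rot: [0.682, 0.731, 0.0, -0.0]
force: [0.2, 1.4, -1.2]
finger_gap: -0.004
gripper_force: 0.4
finger r 0.126 ang 176.57
t 5.88 tcp [ 0.4958 -0.0252  0.1909] xang 93.97 force [ 0.19  1.37 -1.21]
tool shift cm [ 0.11  0.01 -0.01]
```

View pics/t1.png

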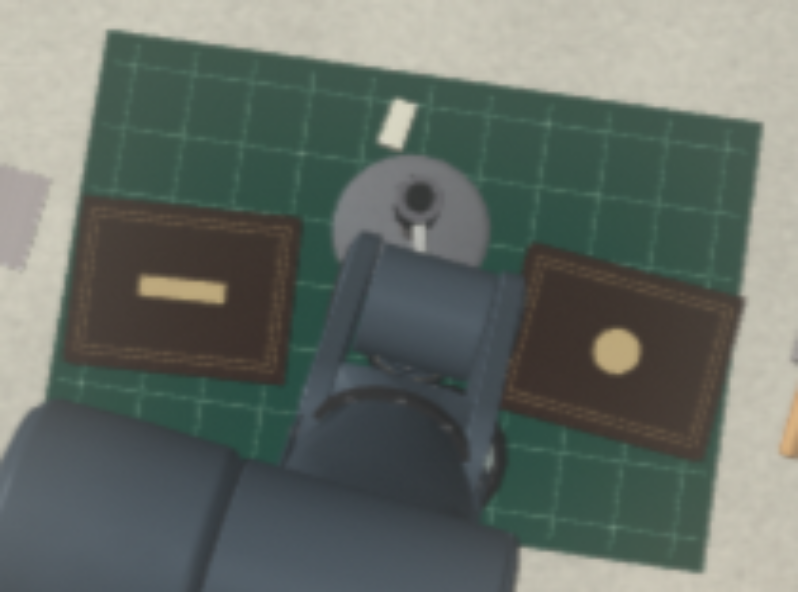

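The lens moved with the finger (its edge is at crop (505,470)), the foot hasn't moved, and the force is about 1.4 N. Continuing.

```bash
R='x'; python3 -m inch '[{"dx":-0.437,"dy":-0.048,"dz":0,"wx":0,"wy":0,"wz":-2},{"dx":-0.437,"dy":-0.048,"dz":0,"wx":0,"wy":0,"wz":-2},{"dx":-0.437,"dy":-0.048,"dz":0,"wx":0,"wy":0,"wz":-2},{"dx":-0.437,"dy":-0.048,"dz":0,"wx":0,"wy":0,"wz":-2},{"dx":-0.437,"dy":-0.048,"dz":0,"wx":0,"wy":0,"wz":-2},{"dx":-0.437,"dy":-0.048,"dz":0,"wx":0,"wy":0,"wz":-2},{"dx":-0.437,"dy":-0.048,"dz":0,"wx":0,"wy":0,"wz":-2},{"dx":-0.437,"dy":-0.048,"dz":0,"wx":0,"wy":0,"wz":-2},{"dx":-0.437,"dy":-0.048,"dz":0,"wx":0,"wy":0,"wz":-2},{"dx":-0.437,"dy":-0.048,"dz":0,"wx":0,"wy":0,"wz":-2}]'
python3 -m inch '[{"dx":-0.437,"dy":-0.048,"dz":0,"wx":0,"wy":0,"wz":-2},{"dx":-0.437,"dy":-0.048,"dz":0,"wx":0,"wy":0,"wz":-2},{"dx":-0.437,"dy":-0.048,"dz":0,"wx":0,"wy":0,"wz":-2},{"dx":-0.437,"dy":-0.048,"dz":0,"wx":0,"wy":0,"wz":-2},{"dx":-0.437,"dy":-0.048,"dz":0,"wx":0,"wy":0,"wz":-2},{"dx":-0.437,"dy":-0.048,"dz":0,"wx":0,"wy":0,"wz":-2},{"dx":-0.437,"dy":-0.048,"dz":0,"wx":0,"wy":0,"wz":-2},{"dx":-0.437,"dy":-0.048,"dz":0,"wx":0,"wy":0,"wz":-2},{"dx":-0.22,"dy":-0.024,"dz":0,"wx":0,"wy":0,"wz":-1},{"dx":0,"dy":0,"dz":0,"wx":0,"wy":0,"wz":0}]'
python3 - <<'E'
from h import *
lens(0)
im=eyes.snapshot("scene"); cv2.imwrite("pics/s2.png",cv2.resize(im[150:310,130:340],None,fx=3.8,fy=3.7,interpolation=cv2.INTER_CUBIC)[:,:,::-1])
E
```

```text
t: 7.18
tcp_pos: [0.5005, -0.0684, 0.1909]
tool_rot: [0.545, 0.838, -0.0, -0.0]
force: [-0.3, 0.8, 0.1]
finger_gap: 0.003
gripper_force: 0.4
t: 8.43
tcp_pos: [0.5167, -0.1023, 0.1909]
tool_rot: [0.416, 0.909, -0.0, 0.0]
force: [-0.4, -0.5, 0.6]
finger_gap: 0.004
gripper_force: 0.0
finger r 0.1258 ang 213.6
```

View pics/s2.png

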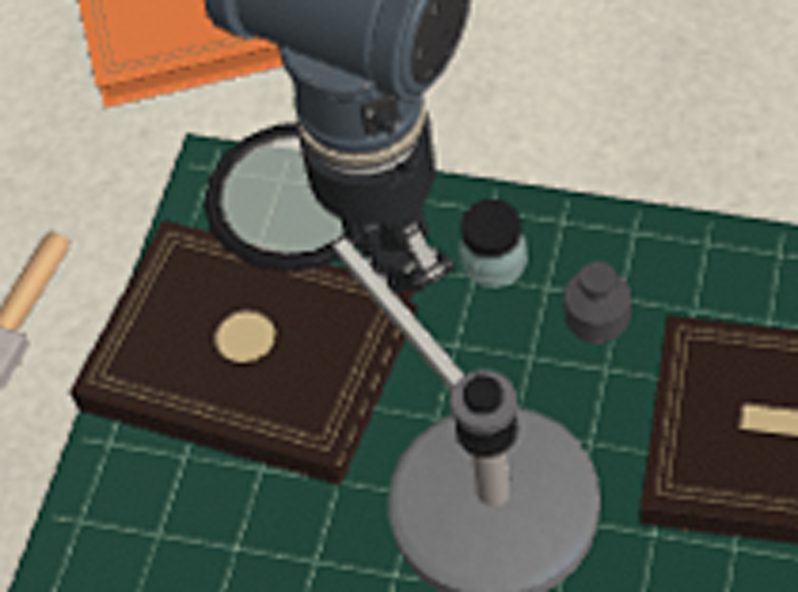

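The scene view shows the lens centred near crop (292,197), the bar's outer end at (345,240), and the patch at (246,336). The jar, weight and books have not moved.

Run:
```python
from h import *
for u,v,z in((292,197,.143),(345,240,.15)):
    p=ray("scene",130+u/3.8,150+v/3.7,z)[:2]-C; print(np.hypot(*p),np.degrees(np.arctan2(p[1],p[0]))%360)
```

```text
0.20725282691022737 221.42972416008163
0.1530778033950212 219.41212330177308
```

```bash
python3 -m inch '[{"dx":-0.22,"dy":-0.024,"dz":0,"wx":0,"wy":0,"wz":-1},{"dx":-0.437,"dy":-0.048,"dz":0,"wx":0,"wy":0,"wz":-2},{"dx":-0.437,"dy":-0.048,"dz":0,"wx":0,"wy":0,"wz":-2},{"dx":-0.437,"dy":-0.048,"dz":0,"wx":0,"wy":0,"wz":-2},{"dx":-0.437,"dy":-0.048,"dz":0,"wx":0,"wy":0,"wz":-2},{"dx":-0.437,"dy":-0.048,"dz":0,"wx":0,"wy":0,"wz":-2},{"dx":-0.437,"dy":-0.048,"dz":0,"wx":0,"wy":0,"wz":-2},{"dx":-0.327,"dy":-0.036,"dz":0,"wx":0,"wy":0,"wz":-1.5},{"dx":-0.22,"dy":-0.024,"dz":0,"wx":0,"wy":0,"wz":-1},{"dx":-0.22,"dy":-0.024,"dz":0,"wx":0,"wy":0,"wz":-1}]'
python3 -m inch '[{"dx":-0.11,"dy":-0.012,"dz":0,"wx":0,"wy":0,"wz":-0.5},{"dx":0,"dy":0,"dz":0,"wx":0,"wy":0,"wz":0},{"dx":0,"dy":0,"dz":0,"wx":0,"wy":0,"wz":0}]'
python3 - <<'E'
from h import *
lens(0); g=polar(np.radians(238.7),.125,-.045,.191);plan(g)
E
```

```text
t: 9.72
tcp_pos: [0.5408, -0.1291, 0.1908]
tool_rot: [0.281, 0.96, -0.0, -0.0]
force: [-0.4, -0.5, 0.6]
finger_gap: 0.006
gripper_force: 0.4
t: 10.1
tcp_pos: [0.5419, -0.1298, 0.191]
tool_rot: [0.277, 0.961, 0.0, 0.0]
force: [0.0, 0.1, 1.0]
finger_gap: -0.001
gripper_force: 0.1
finger r 0.1255 ang 230.65
t 10.1 tcp [ 0.5419 -0.1298  0.191 ] xang 147.85 force [0.05 0.11 0.99]
tool shift cm [ 2.74 -0.11 -0.  ]
```

```bash
python3 -m inch '[{"dx":1,"dy":0,"dz":0,"wx":0,"wy":0,"wz":0},{"dx":2,"dy":0,"dz":0,"wx":0,"wy":0,"wz":0},{"dx":1,"dy":0,"dz":-1,"wx":0,"wy":0,"wz":0},{"dx":0,"dy":0,"dz":-4,"wx":0,"wy":0,"wz":0},{"dx":0,"dy":4,"dz":-4,"wx":0,"wy":0,"wz":0},{"dx":0,"dy":4,"dz":-2,"wx":0,"wy":0,"wz":0},{"dx":0,"dy":4,"dz":0,"wx":0,"wy":0,"wz":0},{"dx":0,"dy":0,"dz":0,"wx":0,"wy":0,"wz":0}]'
python3 - <<'E'
from h import *
plan([.6217,-.0327,.30])
a=eyes.snapshot("scene")[150:310,130:270]; b=eyes.snapshot("top")[130:290,260:400]
im=np.hstack([cv2.resize(i,None,fx=2.8,fy=3.7,interpolation=cv2.INTER_CUBIC) for i in(a,b)])
cv2.imwrite("pics/both.png",im[:,:,::-1])
E
```

```text
t: 11.1
tcp_pos: [0.5727, -0.0047, 0.3022]
tool_rot: [0.275, 0.961, 0.0, 0.002]
force: [-0.6, -0.5, -0.5]
finger_gap: 0.001
gripper_force: 0.0
t 11.1 tcp [ 0.5727 -0.0047  0.3022] xang 148.07 force [-0.58 -0.51 -0.48]
tool shift cm [-5.64  0.22  0.24]
```

View pics/both.png

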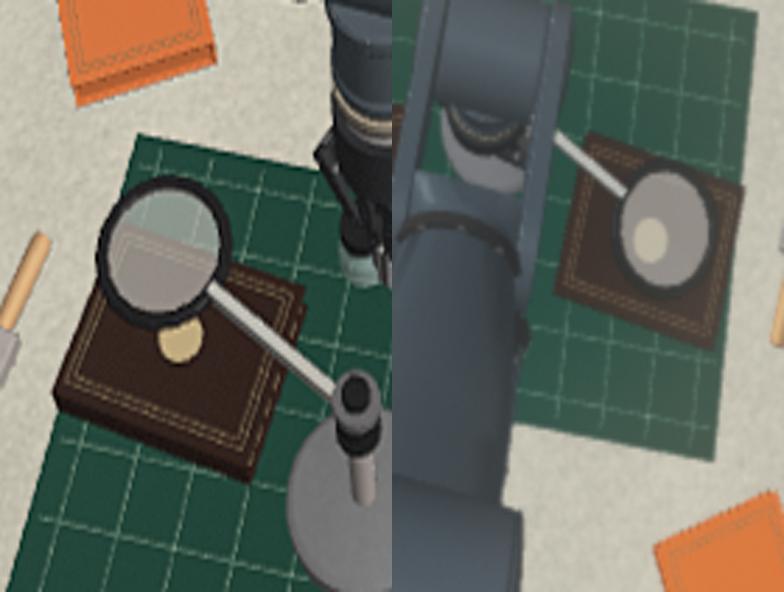

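The lens frame's centre is at about (165,254) in the left (scene) half and about (273,228) in the right (top) half, with no finger near it. Triangulating.

Run:
```python
from h import *
s=(130+165/2.8,150+254/3.7); t=(260+273.3/2.8,130+228.5/3.7)
P=np.array([.5123,-.2122])
X=tri(t,s); p=X[:2]-C; print(X,np.hypot(*p),np.degrees(np.arctan2(p[1],p[0]))%360,"err mm",(X[:2]-P)*1e3)
for n,c in(("scene",s),("top",t)): 
    q=ray(n,*c,.143)[:2]; print((q-P)*1e3)
plan([.6217,-.0327,.30])
```

```text
[ 0.50950961 -0.21069442  0.13720067] 0.2102947039763933 237.82275029172862 err mm [-2.79039176  1.50557685]
[0.82131394 4.86477212]
[-3.18751545  0.52546541]
t 11.2 tcp [ 0.5712 -0.0066  0.3012] xang 147.92 force [-0.14  0.04  0.56]
tool shift cm [-5.66  0.47  0.12]
```

The lens is within about 4 mm of the patch. Moving over the switch.

```bash
python3 -m inch '[{"dx":-2,"dy":0.2,"dz":0,"wx":0,"wy":0,"wz":0},{"dx":-2.4,"dy":0.2,"dz":0,"wx":0,"wy":0,"wz":0},{"dx":-1.2,"dy":0.07,"dz":0.1,"wx":0,"wy":0,"wz":0},{"dx":0,"dy":0,"dz":2,"wx":0,"wy":0,"wz":0},{"dx":0,"dy":0,"dz":2,"wx":0,"wy":0,"wz":0},{"dx":0,"dy":0,"dz":1,"wx":0,"wy":0,"wz":0},{"dx":0,"dy":0,"dz":0,"wx":0,"wy":0,"wz":0},{"dx":0,"dy":0,"dz":0,"wx":0,"wy":0,"wz":0}]'
python3 - <<'E'
from h import *
plan([.6217,-.0327,.242])
E
```

```text
t: 12.2
tcp_pos: [0.6219, -0.0329, 0.2506]
tool_rot: [0.277, 0.961, 0.0, 0.001]
force: [0.9, 0.5, -0.7]
finger_gap: 0.006
gripper_force: 0.0
t 12.2 tcp [ 0.6219 -0.0329  0.2506] xang 147.84 force [ 0.95  0.47 -0.74]
tool shift cm [0.03 0.01 0.86]
```

```bash
Z='h'; python3 -m inch '[{"dx":0,"dy":0,"dz":0.3,"wx":0,"wy":0,"wz":0},{"dx":0,"dy":0,"dz":0.3,"wx":0,"wy":0,"wz":0},{"dx":0,"dy":0,"dz":0.3,"wx":0,"wy":0,"wz":0},{"dx":0,"dy":0,"dz":0.15,"wx":0,"wy":0,"wz":0},{"dx":0,"dy":0,"dz":0,"wx":0,"wy":0,"wz":0}]'
python3 -m inch '[{"dx":0,"dy":0,"dz":0.15,"wx":0,"wy":0,"wz":0},{"dx":0,"dy":0,"dz":0,"wx":0,"wy":0,"wz":0}]'
python3 -m inch '[{"dx":0,"dy":0,"dz":0.1,"wx":0,"wy":0,"wz":0},{"dx":0,"dy":0,"dz":0,"wx":0,"wy":0,"wz":0}]'
```

```text
t: 12.82
tcp_pos: [0.6222, -0.0328, 0.2425]
tool_rot: [0.277, 0.961, -0.0, 0.002]
force: [-4.1, 0.3, 14.9]
finger_gap: 0.001
gripper_force: 7.4
t: 13.08
tcp_pos: [0.6222, -0.0327, 0.2423]
tool_rot: [0.277, 0.961, -0.0, 0.002]
force: [-4.9, -0.1, 20.9]
finger_gap: -0.002
gripper_force: 10.5
t: 13.32
tcp_pos: [0.6222, -0.0328, 0.2423]
tool_rot: [0.277, 0.961, -0.0, 0.002]
force: [-6.7, 0.2, 25.2]
finger_gap: 0.002
gripper_force: 12.5
```

It is stiff at tip z of about 0.170: either bottomed out or stopped on the housing. I'll back off in small steps and read the force profile.

```bash
python3 -m inch '[{"dx":0,"dy":0,"dz":-0.35,"wx":0,"wy":0,"wz":0},{"dx":0,"dy":0,"dz":0,"wx":0,"wy":0,"wz":0}]' | sed -n '2p;4p'
python3 -m inch '[{"dx":0,"dy":0,"dz":-0.2,"wx":0,"wy":0,"wz":0},{"dx":0,"dy":0,"dz":0,"wx":0,"wy":0,"wz":0}]' | sed -n '2p;4p'
python3 -m inch '[{"dx":0,"dy":0,"dz":-0.2,"wx":0,"wy":0,"wz":0},{"dx":0,"dy":0,"dz":0,"wx":0,"wy":0,"wz":0}]'| sed -n '2p;4p'
python3 -m inch '[{"dx":0,"dy":0,"dz":-0.2,"wx":0,"wy":0,"wz":0},{"dx":0,"dy":0,"dz":0,"wx":0,"wy":0,"wz":0}]'| sed -n '2p;4p'
```

```text
tcp_pos: [0.6222, -0.0328, 0.2426]
force: [-1.2, 0.1, 10.4]
tcp_pos: [0.6222, -0.0328, 0.2429]
force: [1.6, -0.1, 3.5]
tcp_pos: [0.6222, -0.0329, 0.2446]
force: [2.7, -0.3, 3.4]
tcp_pos: [0.6215, -0.0327, 0.2463]
force: [0.5, -0.7, 2.4]
```

Between 0.2429 and 0.249 the force follows a spring of about 2–4 N, with a hard stop below, so the switch was fully pressed. Retreating to verify.

```bash
python3 -m inch '[{"dx":0,"dy":0,"dz":-1,"wx":0,"wy":0,"wz":0},{"dx":0,"dy":0,"dz":-3,"wx":0,"wy":0,"wz":0},{"dx":0,"dy":0,"dz":-4,"wx":0,"wy":0,"wz":0},{"dx":3,"dy":2,"dz":-2,"wx":0,"wy":0,"wz":0},{"dx":5,"dy":3,"dz":0,"wx":0,"wy":0,"wz":0},{"dx":5,"dy":3,"dz":0,"wx":0,"wy":0,"wz":0},{"dx":5,"dy":3,"dz":0,"wx":0,"wy":0,"wz":0},{"dx":0,"dy":0,"dz":0,"wx":0,"wy":0,"wz":0},{"dx":0,"dy":0,"dz":0,"wx":0,"wy":0,"wz":0}]'
python3 - <<'E'
from h import *
a=eyes.snapshot("scene")[150:310,130:270]; b=eyes.snapshot("top")[130:290,260:400]
im=np.hstack([cv2.resize(i,None,fx=2.8,fy=3.7,interpolation=cv2.INTER_CUBIC) for i in(a,b)])
cv2.imwrite("pics/both2.png",im[:,:,::-1])
E
```

```text
t: 15.45
tcp_pos: [0.5274, 0.1562, 0.3464]
tool_rot: [0.276, 0.961, -0.0, -0.0]
force: [0.1, -0.1, 0.2]
finger_gap: 0.001
gripper_force: 0.0
```

View pics/both2.png

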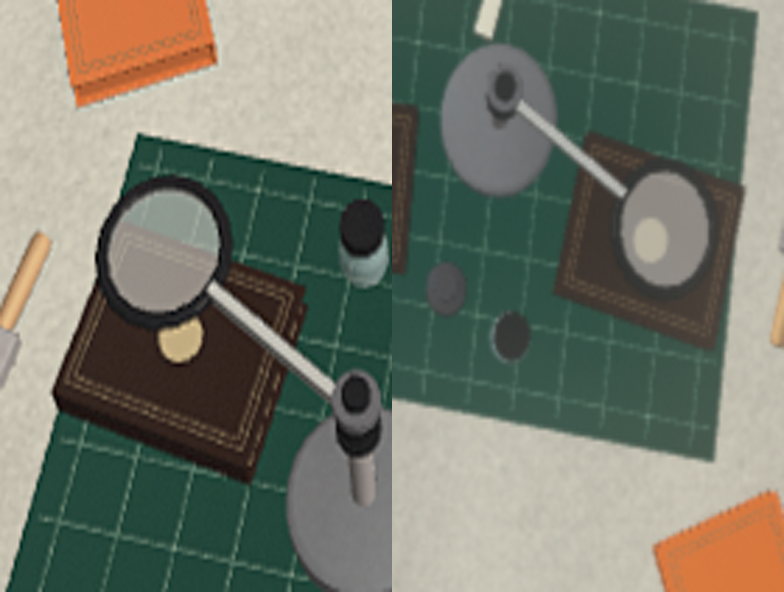

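The lens (scene crop (165,254), top crop (273,228)), stand, book, jar and weight are unchanged since before the press, the button is up again, and the robot is clear. Handing in.

```bash
python3 -c "
from station import workorder
print(workorder.sign_off())"
```

```text
the job is handed in; nothing more can be done
None
```

I handed the job in with the lens about 3–5 mm off the round patch's centre by camera (15 mm allowed). The switch was pressed to its stop and released, the robot is clear, and nothing in view had shifted; the sign-off gave no verdict.

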